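# Push the bench mallet home in its ring holder

## Robot

A 6-joint arm with a two-finger parallel gripper is mounted at the origin on the work surface. World frame = base frame: x ahead of the robot, y to its left, z up, the work surface at z = 0. Lengths are in m, angles in degrees, forces in N, time in s.
With the tool pointing down it reaches from about 0.25 to 0.725 m from the base axis. Payload 9.7 kg.
Tool frame: the origin (TCP) lies midway between the tips of the shut fingers; the grasp point (between the pads) lies bot.grasp_offset behind it (bot.grasp_offset is the distance from the TCP to the grasp point, in m); x points along the fingers, y is the direction in which the jaws open and shut, and the axes are right-handed (so a half turn about x gives the same grasp; the last joint's range is limited). The gripper opens to 85 mm and grips with 20 to 120 N. Pads are 22 mm wide; open, the fingers measure 114 mm over their backs; the gripper's body (76 mm by 85 mm) begins 54 mm behind the grasp point. The pads swing forward as they close: fully open they stand 13 mm farther back than shut.
Start: joints at [-64.171, 4.979, 10.078, 95.1, 0, 90], TCP at [0.24, -0.495, 0.231] pointing down, gripper open.
Joint ranges: [-179.16, 179.16], [-48.56, 103.87], [-65.8, 70.77], [-126.05, 130.52], [-82.76, 87.17], [-180, 180]. Speed limits (degrees/s): [127.2, 127.2, 147.25, 180, 180, 180].

## Interface

Orientations are given as [roll, pitch, yaw] about the fixed x, y, z axes, in that order (R = Rz(yaw) Ry(pitch) Rx(roll)).
In Python, from workcell import status, camera, bot gives the robot as it stands.
- The arm moves only by the shell command python3 -m jog 'ROWS' [OPENING] [FORCE]. ROWS is text: rows parted by semicolons, each of 4 numbers parted by spaces: the shift along the tool's x, y, z in mm, then the turn about the tool's x in degrees. A call has exactly 8 rows; each row is the pose to reach, as a shift and turn from the pose commanded when the call began, along the tool's axes at that moment; what a row does not reach only later rows make up. A row lasts 1/8 s, in which the tool goes at most 62.5 mm and 10.7 degrees, less where a joint would pass 70% of its speed; a pose out of reach is approached as far as the arm can. A call with a gripper value outside its range is refused whole. OPENING is the opening, from 0 (shut) to 1 (fully open), set as the call begins (- or left out, the last holds). The fingers move at their own pace and stop on an object; FORCE is the grip in N (left out, the last holds). Time passes only in rows, so rows that repeat a pose let the fingers close, or fill a call up. It gives the time, the measured TCP pose, the force and the opening at its end, in the units of the state.
- status.get_obs(): the state, without advancing time (a new reading comes with each control period).
- camera(name): name is "scene" or "top"; returns a dict with "color" (480x640x3 uint8, red, green, blue), "vfov" (degrees; the focal length in pixels is half the picture's height over the tangent of half this angle, whatever the lens; pixels are square), "cx", "cy" (the principal point, pixels), "rvec" (rotation vector, rad) and "tvec" (3), from world to camera coordinates, as OpenCV has them. Camera axes: x right, y down, z forward; pixel columns grow to the right and rows downward; lengths in m; the calibration is good to about 2 mm. A picture is of the moment at which its call begins. There is no depth.
- bot.job_done(): hands the job in, once; it reports no verdict.
The state is a dict: "time": time; "q": joint angles; "qd": joint speeds; "joint_efforts": joint torques, N m; "ee_pos": TCP position; "tcp_rot": TCP orientation; "wrist_force": force on the tool from outside, world axes, zero at the start; "torque": the same for the moment, N m; "opening": finger opening in m.
Only numpy, scipy, OpenCV 4.12 (cv2) and the standard library are available. Lean on these libraries where they do the work, as an engineer would, in place of code of your own. Each camera call takes 0.05 s, during which the arm holds its last target. There are 200 camera calls.

## Task

The mallet has been left standing in the white pot: take it out and put it back in its holder, handle first down through the larger of the two rings. The rubber lining of the ring grips the handle, so push it down gently and steadily, never forcing it and never banging the head down, until you feel the head come to rest on the ring; then let go. Leave everything else on the bench where it is.

Things in the scene. Friction and masses are not known exactly. Their poses are not given: they have to be found in the camera images.
- holder: The mallet's holder, fixed: round steel foot 100 mm wide, 12 mm post 184 mm high. Origin on the bench at the post's axis, z up. A 24 mm boss clamped on the post carries a short arm with a level steel ring: outside 37 mm, bore 27 mm, 14 mm deep, its upright axis 75 mm from the post's axis, towards the holder's -x. The boss's top is level with the ring's rim. The mallet drops in from above.
- post_top (a point): The top of the holder's post, 184 mm above the bench. The boss and ring are clamped on it by hand and their setting is NOT measured: the ring's upper rim is 136 to 168 mm above the bench, and its arm is swung up to 0.085 rad either way about the post from the holder's -x, so the ring's centre is up to 6.4 mm to either side. The clamp does not slip under a push of 25 N.
- post_foot (a point): Post's axis, 12 mm up. The lining: four sprung rubber segments in the bore (liner0_c0 in the rules is one, its centre 7.5 mm below the rim) leave 19 mm clear, each yields up to 4 mm (2.5 N, then 1.5 N/mm). The 22 mm handle spreads them (17 N squeeze in sum); sliding it down takes a steady 5 to 11 N, so it stays where left. Off centre it is pushed back by 3 N/mm, and beyond 2.5 mm meets hard steel.
- mallet_head (a point): Centre of the mallet's head, 147 mm up from the handle's end; z runs up the handle to the head. The head is a grey metal block (mallet_c1 in the rules), 32 mm wide in x with flat sides to pinch, 44 mm long in y, 34 mm high in z, plus a white face (33 mm round, 24 mm thick) at each y end. 0.22 to 0.35 kg. It starts in the pot, head up, leaning about 5 to 9 degrees any way.
- mallet_butt (a point): Free end of the mallet's handle, on its axis; axes as mallet_head. The head's flat underside, which comes to rest on the ring, is 130 mm up z from here: keep fingertips 4 mm above that underside. The handle (mallet_c0 in the rules) is round wood, 22 mm thick, tapered over its last 16 mm to a 9 mm round tip. Home in the ring, the end hangs 6 to 38 mm above the bench.
- pot: A heavy white stoneware pot, fixed, 62 mm across and 82 mm high, round bore about 36 mm wide, inner floor 10 mm up. Origin on the bench at its axis.
- small_holder: A second, lower holder of the same kind (post 140 mm high, ring rim 118 mm up, its ring 68 mm from the post) whose ring has a bore of only 15 mm: the mallet does not fit. Fixed. Origin on the bench at the post's axis.
- model_a: A yellow plaster model of a jaw, about 65 x 58 x 34 mm, on the bench: leave it alone. Origin under its middle.
- model_b: A grey plaster model of a jaw, same size: leave it alone. Origin under its middle.
- mixing_bowl: A green rubber mixing bowl, 124 mm wide, 70 mm high, at the far side: leave it alone. Origin under its middle.
- plaster_spatula: A spatula 200 mm long, lying on the robot's side of the bench: leave it alone.
- wax_jar: A small amber jar with a metal lid, 54 mm wide, 50 mm high, at the far side: leave it alone.
- plaster_knife: A knife with a dark wooden handle, 172 mm long, lying at the far side: leave it alone.
Things that resemble listed ones, but are neither listed nor needed, are in the scene too. What is shaped like the holder but blue or yellow is not meant.

How it is judged (in metres and radians):
On the way, in this order (a step that is already met when the one before it is completed fails the run):
1. the mallet is lifted clear of the pot (height (world z) of mallet_butt above 0.1 m), for 0.1 s.
2. its handle has entered the ring of the larger holder from above and its end stands out below (horizontal distance between mallet_butt and holder between 0.068 and 0.082 m and height (world z) of mallet_butt below 0.118 m and angle between mallet_head's own z axis and vertical below 0.15 rad and contact force between mallet_c0 and holder above 1 N), for 0.2 s.
At the end, for the whole second after the job is handed in: the mallet is at rest in the larger holder's ring, upright within 0.08 rad, its handle's end 68 to 82 mm from the post's axis and 3 to 42 mm above the bench, and its head down on the ring's rim to within 2 mm (handle's end over 121.4 mm from the segment liner0_c0; 123.4 mm fully home) (distance between mallet_butt and liner0_c0 above 0.1214 m and horizontal distance between mallet_butt and holder between 0.068 and 0.082 m and angle between mallet_head's own z axis and vertical below 0.08 rad and height (world z) of mallet_butt between 0.003 and 0.042 m and linear speed of mallet below 0.01 m/s); the robot touches nothing.
It fails at once if the head is banged or pressed onto the ring too hard (contact force between mallet_c1 and holder above 24 N).
It fails at once if the handle is forced against the ring (the lining's own squeeze of about 17 N is included) (contact force between mallet_c0 and holder above 40 N).
It fails at once if something else on the bench is moved by more than 30 mm (distance of any of model_a, model_b, mixing_bowl, plaster_spatula, wax_jar, plaster_knife from where it was at the start of the episode above 0.03 m).
It also fails if it takes over 72 s, if anything falls off the work surface, if the arm or the gripper's body presses on something with over 40 N, if the wrist force passes 120 N, or if a joint passes its speed limit or range.

## Working session

There is one attempt and no reset: what is moved stays moved. The work goes in short steps, Python scripts to look and compute and a shell command to move; the robot and the scene stay as the last step left them, time stands still between calls to the robot, and variables do not carry over. Pictures are saved under pics/ and viewed, about 8 in all and at most 12, crops included, and the job is handed in when it is done.

```bash
mkdir -p pics; ls; cat > h.py <<'E'
import numpy as np, cv2
from workcell import status, camera, bot
def shot(n):
    c=camera(n); im=c["color"]; f=im.shape[0]/2/np.tan(np.radians(c["vfov"])/2)
    K=np.array([[f,0,c["cx"]],[0,f,c["cy"]],[0,0,1]]); R=cv2.Rodrigues(np.array(c["rvec"],float))[0]; t=np.array(c["tvec"],float)
    return dict(im=cv2.cvtColor(im,cv2.COLOR_RGB2BGR),K=K,R=R,t=t)
def ray(s,u,v):
    d=s["R"].T@np.linalg.inv(s["K"])@[u,v,1]; return -s["R"].T@s["t"], d/np.linalg.norm(d)
def onz(s,u,v,z):
    o,d=ray(s,u,v); return o+d*(z-o[2])/d[2]
def proj(s,p):
    q=s["K"]@(s["R"]@np.array(p,float)+s["t"]); return q[:2]/q[2]
def tri(a,ua,b,ub):
    o1,d1=ray(a,*ua); o2,d2=ray(b,*ub)
    k=np.linalg.lstsq(np.c_[d1,-d2],o2-o1,rcond=None)[0]; p,q=o1+k[0]*d1,o2+k[1]*d2
    return (p+q)/2,np.linalg.norm(p-q)
E
python3 - <<'E'
from h import *
import pickle
S={n:shot(n) for n in("scene","top")}
pickle.dump(S,open("s0.pkl","wb"))
for n,s in S.items():
    cv2.imwrite(f"pics/{n}0.png",s["im"]); print(n,-s["R"].T@s["t"],s["K"][0],s["R"][2])
print(status.get_obs(),bot.grasp_offset)
E
```

```text
pics
scene [ 1.19136717 -0.76421904  0.98849551] [616.52541181   0.         308.6869951 ] [-0.48727121  0.62589422 -0.60895254]
top [0.39996636 0.08331088 1.12699919] [507.05296594   0.         315.04148926] [ 0.1060493   0.0189664  -0.99417997]
{'time': 0.1, 'q': array([-6.41708625e+01,  5.00625385e+00,  1.00391367e+01,  9.50993445e+01,
        8.93886898e-04,  9.00007194e+01]), 'qd': array([-0.04416362, -0.09295912,  0.09903809,  0.0264603 ,  0.0221566 ,
        0.02541256]), 'joint_efforts': array([ 4.96511359e-05, -5.21561623e+01,  4.65653908e+01,  1.60803128e-02,
       -3.04919251e-05,  6.38166938e-06]), 'ee_pos': array([ 0.23954342, -0.49486675,  0.23067151]), 'tcp_rot': array([-90.7698436 ,  89.93353241, 115.05857402]), 'wrist_force': array([-1.53435768e-01,  1.49922919e-01, -1.34004819e-04]), 'torque': array([0.01359239, 0.04832947, 0.00725084]), 'opening': 0.085239335890273} 0.0187
```

View pics/scene0.png

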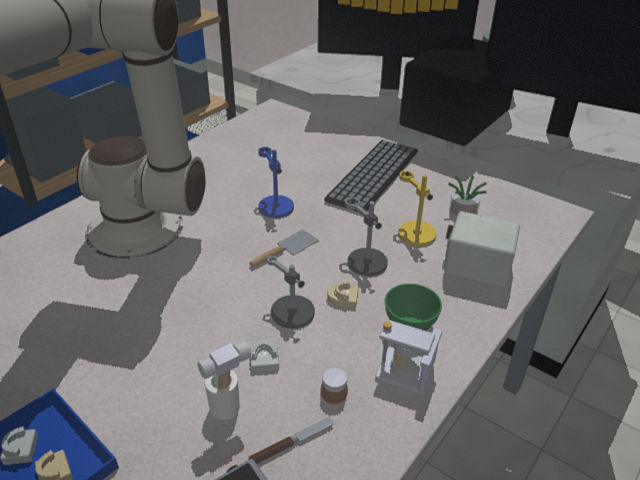

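View pics/top0.png

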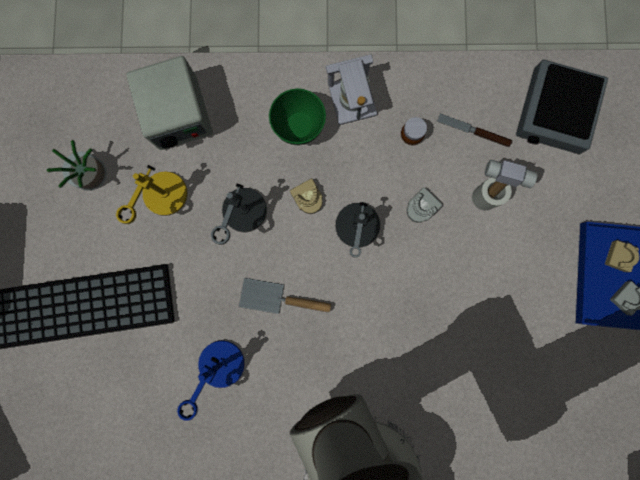

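Scene view: candidates for the holder are the grey ones with feet at scene (367,262)/top (244,210) and scene (293,310)/top (357,225). Blue (277,205) and yellow (417,232) are excluded. The mallet's head is at scene (225,358)/top (512,172). One composite of close crops will settle the choice.

```bash
python3 - <<'E'
from h import *
import pickle
S=pickle.load(open("s0.pkl","rb"))
def crop(n,x,y,w=100,h=75,k=4):
    i=cv2.resize(S[n]["im"][y:y+h,x:x+w],None,fx=k,fy=k,interpolation=cv2.INTER_CUBIC)
    i=cv2.convertScaleAbs(i,alpha=1.5,beta=15)
    for j in range(0,w,20): cv2.putText(i,str(x+j),(j*k,10),0,.35,(0,0,255)); cv2.line(i,(j*k,10),(j*k,16),(0,0,255))
    for j in range(0,h,15): cv2.putText(i,str(y+j),(0,j*k+4),0,.35,(255,0,0))
    return i
a=np.hstack([crop("scene",320,190,100,90,4)[:300],crop("top",475,140)]); b=np.hstack([crop("top",195,170),crop("scene",190,335)])
cv2.imwrite("pics/comp.png",np.vstack([a,b]))
g=S["scene"];t=S["top"]
for nm,uf,vf in(("A",(367,262),(244,210)),("B",(293,310),(357,225))):
    print(nm,onz(g,*uf,.006),onz(t,*vf,.006))
for nm,a_,b_ in(("ringA",(357,203),(221,236)),("ringB",(277,262),(356,250)),("head",(225,358),(512,172))): print(nm,tri(g,a_,t,b_))
E
```

```text
A [0.577525   0.26161869 0.006     ] [0.57187083 0.26399814 0.006     ]
B [0.54048534 0.0146736  0.006     ] [0.53787442 0.01139263 0.006     ]
ringA (array([0.50692429, 0.29381177, 0.134872  ]), np.float64(0.017394975557016974))
ringB (array([0.47941996, 0.02478654, 0.10939464]), np.float64(0.013094976356220481))
head (array([ 0.62314977, -0.27652233,  0.16008982]), np.float64(0.004034231234103349))
```

View pics/comp.png

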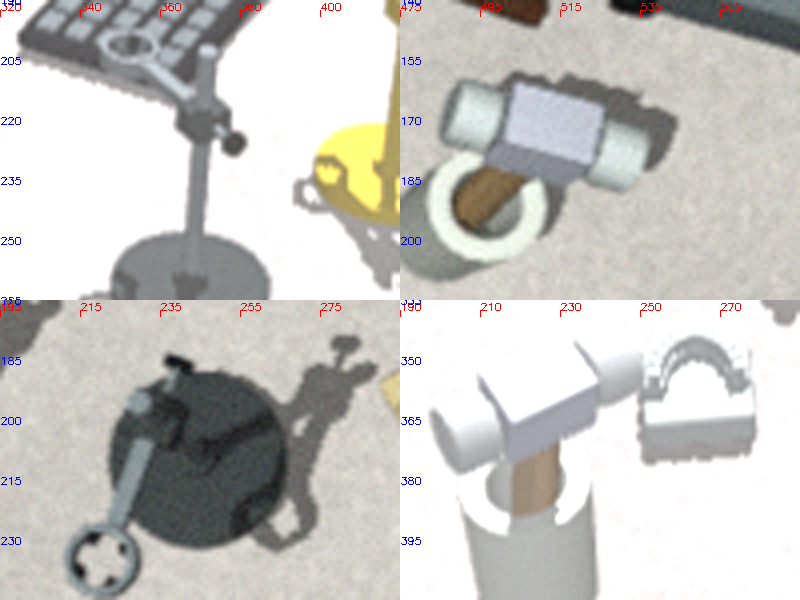

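Larger holder: A (scene post 371,205; top 230,195), since its post and ring are higher and its bore is larger than B's. The crops show the mallet head's top-face corners and the pot rim clearly. Next I triangulate them.

```bash
python3 - <<'E'
from h import *
import pickle
S=pickle.load(open("s0.pkl","rb")); g=S["scene"];t=S["top"]
sc=lambda x,y:(190+(x-400)/4,335+(y-300)/4); tp=lambda x,y:(475+(x-400)/4,140+y/4)
C=[tri(g,sc(*p),t,tp(*q)) for p,q in(((598,380),(515,82)),((508,430),(607,105)),((480,372),(597,165)),((575,342),(505,142)))]
for c in C: print("corner",c[0].round(4),round(c[1],4))
P=np.array([c[0] for c in C]); print("mid",P.mean(0),"sides",[np.linalg.norm(P[i]-P[(i+1)%4]).round(4) for i in range(4)])
y=(P[0]+P[3]-P[1]-P[2]);y/=np.linalg.norm(y); x=(P[0]+P[1]-P[2]-P[3]); n=np.cross(x,y); n/=np.linalg.norm(n); print("yaxis",y,"n",n)
print("postA top",tri(g,(371.5,201.5),t,(229.5,195)), "ringA",tri(g,(352,201),t,(220.5,235)))
print("pot rim c", onz(t,475+87/4,140+207/4,.082), onz(g,sc(525,485)[0],sc(525,485)[1],.082))
# black mask foot A
for n,pt in (("top",(244,210)),("scene",(367,262))):
    h=cv2.cvtColor(S[n]["im"],cv2.COLOR_BGR2HSV)
# ring hue mask top A contour
print(S["top"]["im"][170:172,225:235].tolist()[0][:3], S["top"]["im"][235,205:240].tolist())
E
```

```text
corner [ 0.6436 -0.2595  0.1671] 0.0027
corner [ 0.6322 -0.3035  0.1661] 0.0021
corner [ 0.6028 -0.293   0.1736] 0.0062
corner [ 0.617  -0.2514  0.1665] 0.0099
mid [ 0.62393041 -0.27685465  0.16832895] sides [np.float64(0.0454), np.float64(0.0321), np.float64(0.0446), np.float64(0.0279)]
yaxis [ 0.28533974  0.95597649 -0.06848486] n [0.13215465 0.03152887 0.99072755]
postA top (array([0.57407898, 0.26397169, 0.18490226]), np.float64(0.002473900801468507)) ringA (array([0.50299824, 0.28861524, 0.14341907]), np.float64(0.0042425631230744295))
pot rim c [ 0.59793782 -0.27407026  0.082     ] [ 0.60552312 -0.27429051  0.082     ]
[[125, 130, 131], [122, 126, 129], [122, 128, 132]] [[117, 122, 125], [118, 122, 126], [113, 117, 120], [114, 119, 121], [120, 123, 125], [114, 118, 118], [96, 95, 88], [73, 70, 63], [42, 40, 36], [67, 68, 73], [99, 106, 110], [121, 123, 128], [128, 134, 132], [120, 126, 127], [117, 120, 122], [116, 123, 121], [124, 127, 132], [125, 129, 130], [120, 126, 130], [121, 129, 128], [127, 132, 134], [113, 114, 114], [96, 96, 90], [73, 73, 64], [46, 48, 43], [87, 89, 88], [122, 124, 127], [120, 127, 129], [123, 128, 131], [128, 134, 137], [125, 130, 132], [124, 126, 129], [124, 128, 131], [123, 129, 131], [119, 124, 128]]
```

```bash
cat >> h.py <<'E'
from scipy.spatial.transform import Rotation as Ro
def tool():
    o=status.get_obs(); return np.array(o["ee_pos"]),Ro.from_euler("xyz",o["tcp_rot"],degrees=True).as_matrix(),o
def togo(target,jaw=None):
    p,R,o=tool(); print("t",round(o["time"],2),"tcp",p.round(4),"F",np.round(o["wrist_force"],1),"open",round(o["opening"],4),"q6",round(o["q"][5],1))
    print("shift mm",(R.T@(np.array(target)-p)*1000).round(1))
    if jaw is not None:
        j=R.T@np.array([*jaw,0.]); a=np.degrees(np.arctan2(j[2],j[1])); print("turn",a,"or",a-180*np.sign(a))
E
python3 -c "
from h import *
togo((.609,-.274,.231),(.956,-.285)); print(tool()[1].round(3))"
```

```text
t 0.1 tcp [ 0.2395 -0.4949  0.2307] F [-0.2  0.1 -0. ] open 0.0852 q6 90.0
shift mm [-3.000e-01 -3.780e+01 -4.288e+02]
turn -47.571380147792176 or 132.42861985220782
[[-0.     0.436 -0.9  ]
 [ 0.001 -0.9   -0.436]
 [-1.    -0.001 -0.   ]]
```

```bash
python3 -m jog '0 -4 -45 -6; 0 -8 -90 -12; 0 -12 -140 -18; 0 -17 -190 -24; 0 -21 -240 -30; 0 -26 -290 -36; 0 -30 -340 -42; 0 -34 -385 -47.6' 1 40 && python3 -c "
from h import *
togo((.609,-.274,.147),(.956,-.285))
t=shot('top');cv2.imwrite('pics/t1.png',cv2.resize(t['im'][100:250,430:630],None,fx=4,fy=4))"
```

```text
time: 1.1
ee_pos: [0.5727, -0.2955, 0.2307]
tcp_rot: [-99.2, 90.0, 154.5]
wrist_force: [0.3, -1.0, 0.8]
opening: 0.0853
t 1.1 tcp [ 0.5727 -0.2955  0.2307] F [ 0.3 -1.   0.8] open 0.0853 q6 79.1
shift mm [ 83.7  28.9 -30.8]
turn 0.24271184473003826 or -179.75728815526998
```

View pics/t1.png

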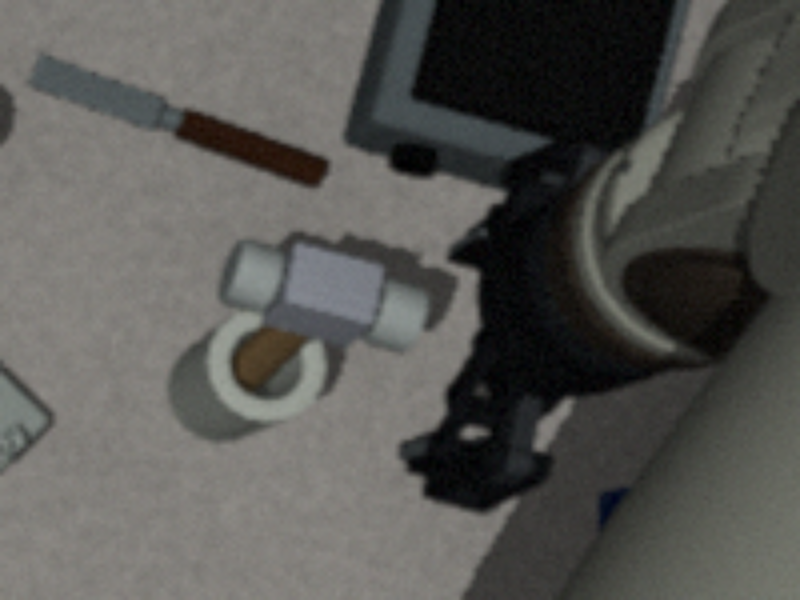

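The mallet is untouched and the gripper hangs to its right. I move over the grasp point, then descend.

```bash
python3 -m jog '0 10 -11 0; 0 20 -21 0; 0 29 -31 0; 0 29 -31 0; 20 29 -31 0; 40 29 -31 0; 60 29 -31 0; 60 29 -31 0' && python3 -c "
from h import *
togo((.609,-.274,.147),(.956,-.285))
t=shot('scene');cv2.imwrite('pics/t2.png',cv2.resize(t['im'][270:420,130:330],None,fx=4,fy=4))"
```

```text
time: 2.15
ee_pos: [0.6069, -0.2754, 0.1699]
tcp_rot: [-95.4, 89.8, 158.0]
wrist_force: [-0.5, 1.1, 0.1]
opening: 0.0853
t 2.15 tcp [ 0.6069 -0.2754  0.1699] F [-0.5  1.1  0.1] open 0.0853 q6 82.2
shift mm [22.9  1.7 -2. ]
turn -0.01660912235761353 or 179.9833908776424
```

View pics/t2.png

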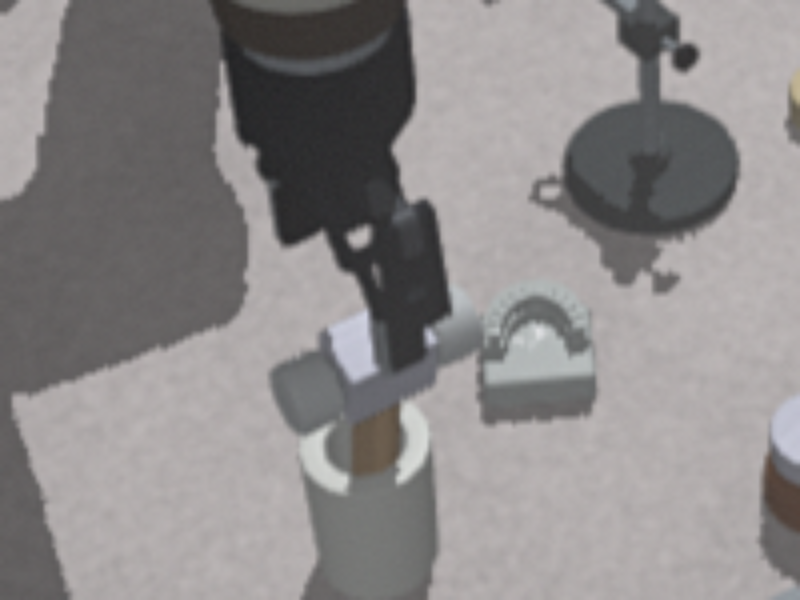

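```bash
python3 -m jog '12 1 -1 0; 22 2 -2 0; 22 2 -2 0; 22 2 -2 0; 22 2 -2 0; 22 2 -2 0; 22 2 -2 0; 22 2 -2 0' && python3 -m jog '0 0 0 0; 0 0 0 0; 0 0 0 0; 0 0 0 0; 0 0 0 0; 0 0 0 0; 0 0 0 0; 0 0 0 0' 0.3 30 && python3 -c "
from h import *
togo((.609,-.274,.147),(.956,-.285))
t=shot('scene');cv2.imwrite('pics/t3.png',cv2.resize(t['im'][270:420,130:330],None,fx=4,fy=4))"
```

```text
time: 3.2
ee_pos: [0.6105, -0.2739, 0.1494]
tcp_rot: [88.8, 90.0, -17.7]
wrist_force: [0.6, 1.1, 0.3]
opening: 0.0857
time: 4.2
ee_pos: [0.6104, -0.2739, 0.1494]
tcp_rot: [48.8, 90.0, -57.8]
wrist_force: [-3.7, 0.7, 4.2]
opening: 0.0322
t 4.2 tcp [ 0.6104 -0.2739  0.1494] F [-3.7  0.7  4.2] open 0.0322 q6 82.4
shift mm [ 2.4 -1.3  0.5]
turn 0.02460499987779725 or -179.9753950001222
```

View pics/t3.png

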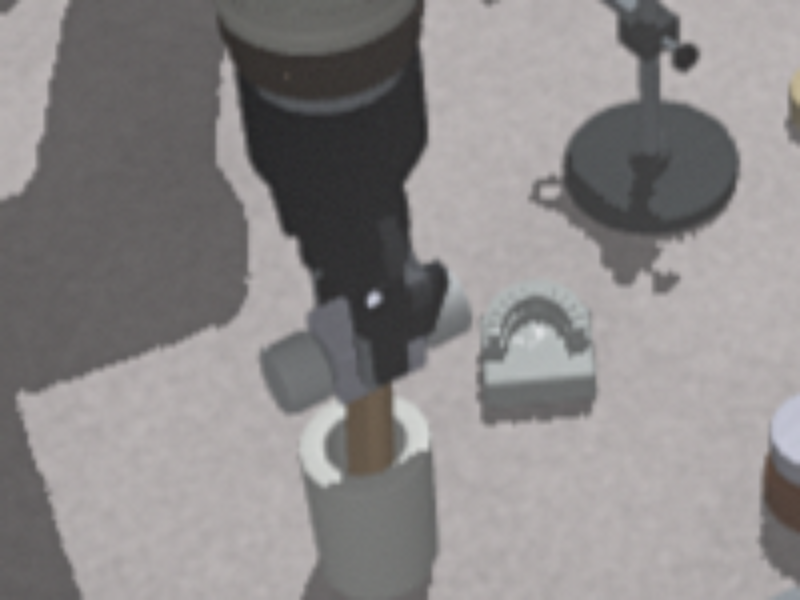

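The head is pinched flat (opening 32.2 mm) and stood upright in the jaw plane. Lifting.

```bash
python3 -m jog '0 0 0 0; -10 0 0 0; -30 0 0 0; -50 0 0 0; -75 0 0 0; -100 0 0 0; -120 0 0 0; -130 0 0 0' - 50 && python3 -m jog '0 0 0 0; 0 0 0 0; 0 0 0 0; 0 0 0 0; 0 0 0 0; 0 0 0 0; 0 0 0 0; 0 0 0 0' && python3 - <<'E'
from h import *
import pickle
togo((.609,-.274,.147))
S={n:shot(n) for n in("scene","top")}; pickle.dump(S,open("s1.pkl","wb"))
p=tool()[0]
out=[]
for n,s in S.items():
    u,v=proj(s,p-[0,0,.09]).astype(int); print(n,proj(s,p),u,v)
    out.append(cv2.convertScaleAbs(cv2.resize(s["im"][v-60:v+60,u-50:u+50],None,fx=4,fy=4,interpolation=cv2.INTER_CUBIC),alpha=1.3)); print("crop origin",u-50,v-60)
cv2.imwrite("pics/t4.png",np.hstack(out))
E
```

```text
time: 5.25
ee_pos: [0.611, -0.2741, 0.2803]
tcp_rot: [87.0, 89.9, -19.5]
wrist_force: [0.5, -0.6, -3.6]
opening: 0.0316
time: 6.25
ee_pos: [0.6105, -0.2739, 0.2793]
tcp_rot: [72.0, 90.0, -34.6]
wrist_force: [-0.2, 0.3, -2.7]
opening: 0.0316
t 6.25 tcp [ 0.6105 -0.2739  0.2793] F [-0.2  0.3 -2.7] open 0.0316 q6 82.4
shift mm [132.3  -1.4   0.5]
scene [213.61383346 304.86217472] 218 342
crop origin 168 282
top [535.72198181 162.61136685] 515 174
crop origin 465 114
```

View pics/t4.png

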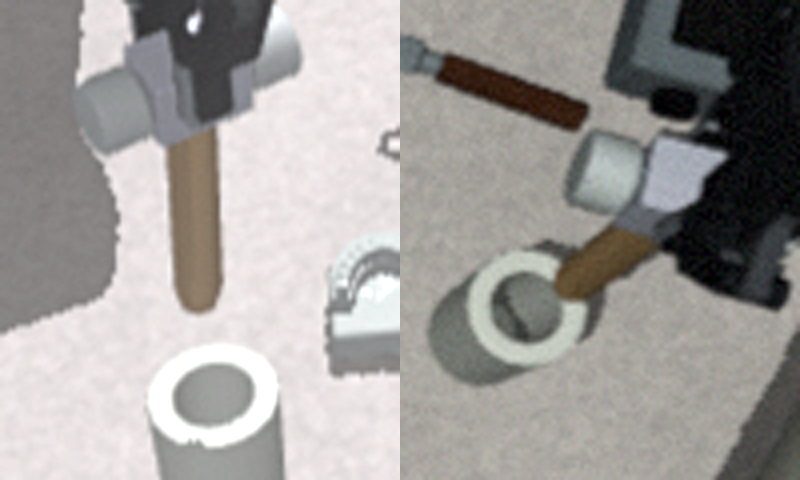

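```bash
cat >> h.py <<'E'
def axis(S,boxes,show=False):
    N=[];O=[];ends=[]
    for n,b in boxes.items():
        s=S[n]; x0,y0,x1,y1=b; h=cv2.cvtColor(s["im"],cv2.COLOR_BGR2HSV)[y0:y1,x0:x1]
        m=cv2.inRange(h,(5,70,25),(22,255,255)); k,l,st,_=cv2.connectedComponentsWithStats(m); i=1+np.argmax(st[1:,4])
        yx=np.argwhere(l==i); pts=yx[:,::-1]+[x0,y0]
        vx,vy,cx,cy=cv2.fitLine(pts.astype(np.float32),cv2.DIST_L2,0,.01,.01).ravel()
        e=np.array([cx,cy]); d=np.array([vx,vy]); pr=(pts-e)@d; print(n,"brown",len(pts),"c",e.round(1),"d",d.round(3),"ends",(e+d*pr.min()).round(1),(e+d*pr.max()).round(1))
        o,r1=ray(s,*(e-20*d)); _,r2=ray(s,*(e+20*d)); nn=np.cross(r1,r2); N.append(nn/np.linalg.norm(nn)); O.append(o)
    D=np.cross(*N); D/=np.linalg.norm(D); D*=np.sign(D[2])
    P=np.linalg.lstsq(np.array(N+[[0,0,1]]),np.array([N[0]@O[0],N[1]@O[1],0]),rcond=None)[0]  # point on z=0
    return P,D
E
python3 - <<'E'
from h import *
import pickle
S=pickle.load(open("s1.pkl","rb")); p=tool()[0]
P,D=axis(S,{"scene":(200,310,230,365),"top":(500,165,535,192)})
at=lambda z:P+D*(z-P[2])/D[2]
print("dir",D,"lean deg",np.degrees(np.arccos(D[2]))); print("at z=tcp+.01",at(p[2]+.01),"butt z~",p[2]-.137,at(p[2]-.137)); print("tip tri",tri(S["scene"],(218,358),S["top"],(508,186.5)))
xh=np.array([.956,-.285,0]); yh=np.array([.285,.956,0]); print("lean x,y",D@xh,D@yh)
E
```

```text
scene brown 124 c [217.1 328.4] d [ 0.05  -0.999] ends [216.2 346. ] [217.8 314.9]
top brown 251 c [514.9 179.3] d [ 0.851 -0.524] ends [504. 186.] [527.  171.8]
dir [-0.24185618  0.41954517  0.87492139] lean deg 28.96432644934738
at z=tcp+.01 [ 0.56798571 -0.21478574  0.28931082] butt z~ 0.1423108160514827 [ 0.6086212  -0.28527566  0.14231082]
tip tri (array([ 0.59935213, -0.27384038,  0.14115889]), np.float64(0.006330163382406225))
lean x,y -0.35078488201008895 0.3321561699500714
```

```bash
python3 - <<'E'
from h import *
import pickle
S=pickle.load(open("s1.pkl","rb"))
for n,r,c in(("scene",335,(205,230)),("scene",350,(205,230)),("top",180,(502,530))):
    print(n,r,cv2.cvtColor(S[n]["im"],cv2.COLOR_BGR2HSV)[r,c[0]:c[1]].tolist())
E
```

```text
scene 335 [[0, 9, 179], [174, 7, 178], [175, 9, 179], [5, 8, 183], [0, 5, 186], [12, 25, 133], [16, 64, 99], [16, 72, 99], [15, 66, 101], [15, 65, 102], [16, 68, 102], [15, 73, 109], [16, 69, 111], [15, 73, 109], [14, 71, 107], [15, 69, 103], [15, 71, 94], [13, 48, 96], [0, 6, 174], [6, 7, 184], [0, 7, 179], [0, 7, 180], [0, 7, 181], [0, 7, 180], [5, 8, 181]]
scene 350 [[6, 7, 180], [6, 7, 181], [0, 7, 183], [174, 7, 180], [0, 7, 182], [0, 5, 186], [10, 28, 136], [15, 59, 103], [17, 73, 101], [14, 64, 103], [16, 67, 103], [16, 67, 106], [16, 70, 110], [16, 70, 110], [14, 66, 108], [14, 70, 106], [16, 64, 99], [17, 69, 92], [15, 33, 123], [0, 9, 175], [175, 8, 182], [5, 8, 182], [0, 8, 184], [4, 10, 186], [4, 10, 185]]
top 180 [[41, 13, 152], [47, 12, 149], [27, 19, 123], [18, 58, 79], [16, 116, 64], [17, 133, 67], [16, 120, 72], [15, 136, 73], [17, 122, 75], [17, 122, 75], [15, 129, 77], [19, 119, 73], [17, 119, 75], [19, 127, 70], [17, 110, 72], [17, 115, 69], [17, 118, 69], [17, 120, 66], [19, 119, 58], [18, 115, 60], [18, 108, 52], [13, 70, 58], [18, 16, 79], [23, 10, 107], [17, 15, 118], [15, 16, 129], [30, 6, 125], [24, 10, 126]]
```

```bash
python3 - <<'E'
s=open("h.py").read()
s=s.replace("(5,70,25)","(5,38,25)").replace("        o,r1=ray(s,*(e-20*d))","""        for _ in range(3):   # midpoints of slices across the axis, middle part only
            nv=np.array([-d[1],d[0]]); a=(pts-e)@d; c=(pts-e)@nv; lo,hi=a.min(),a.max(); L=hi-lo; mid=[];W=[]
            for q in np.arange(lo+.28*L,hi-.28*L,1.):
                w=c[abs(a-q)<.8]
                if len(w)>3: mid.append(e+d*q+nv*(w.min()+w.max())/2); W.append(np.ptp(w))
            vx,vy,cx,cy=cv2.fitLine(np.float32(mid),cv2.DIST_L2,0,.01,.01).ravel(); e=np.array([cx,cy]); d=np.array([vx,vy])
        print("  refined",e.round(1),d.round(3),"width",np.mean(W).round(1),np.std(W).round(2))
        o,r1=ray(s,*(e-20*d))""")
open("h.py","w").write(s)
E
cat > ax.py <<'E'
from h import *
import pickle,sys
def run(S,boxes):
    p=tool()[0]
    P,D=axis(S,boxes)
    at=lambda z:P+D*(z-P[2])/D[2]
    print("dir",D.round(3),"lean",np.degrees(np.arccos(D[2])).round(1)); print("at tcp+.01",at(p[2]+.01).round(4),"butt",at(p[2]-.139).round(4),"tcp",p.round(4))
    xh=np.array([.956,-.285,0]); yh=np.array([.285,.956,0]); print("lean x,y",D@xh,D@yh); return at
if __name__=="__main__": run(pickle.load(open("s1.pkl","rb")),{"scene":(200,310,230,365),"top":(500,165,535,192)})
E
python3 ax.py
```

```text
scene brown 500 c [216.6 336.6] d [0.029 1.   ] ends [215.9 314.1] [217.2 359.1]
  refined [216.5 336.1] [0.014 1.   ] width 11.0 0.31
top brown 276 c [514.8 179.3] d [ 0.854 -0.52 ] ends [503.5 186.2] [527.1 171.8]
  refined [514.5 179.2] [ 0.797 -0.604] width 11.1 0.39
dir [-0.048  0.154  0.987] lean 9.3
at tcp+.01 [ 0.5905 -0.2475  0.2893] butt [ 0.5977 -0.2708  0.1403] tcp [ 0.6105 -0.2739  0.2793]
lean x,y -0.08949779026338828 0.13411652216418435
```

```bash
cat > pl.py <<'E'
from h import *
import pickle
def onplane(s,u,v,p,n):
    o,d=ray(s,u,v); return o+d*((p-o)@n)/(d@n)
if __name__=="__main__":
    S=pickle.load(open("s1.pkl","rb")); p,R,_=tool(); xh=R[:,1]; yh=np.array([.285,.956,0])
    A=[onplane(S["scene"],u,v,p,xh) for u,v in((216.2,318),(216.8,358))]
    for a in A: print(a.round(4),"y' off",((a-p)@yh).round(4),"z-tcp",(a[2]-p[2]).round(4), "top px",proj(S["top"],a))
    d=A[0]-A[1]; print("tilt y' rad",(d@yh)/d[2])
    yl=-R[2,:]; print("R",R.round(3))
E
python3 pl.py
```

```text
[ 0.611  -0.2723  0.2479] y' off 0.0017 z-tcp -0.0314 top px [527.36202226 166.7201753 ]
[ 0.6086 -0.2802  0.1533] y' off -0.0065 z-tcp -0.1261 top px [512.13706109 179.43685108]
tilt y' rad 0.087126629242936
R [[ 0.     0.958 -0.285]
 [-0.    -0.285 -0.958]
 [-1.     0.     0.   ]]
```

The handle is vertical in the jaw plane but leans 0.087 rad across the pads (butt toward -y', which is tool +z). I'll trim that gently by lowering the tip into the pot and moving the tool along +z against the rim with a lighter grip.

```bash
python3 -m jog '20 0 0 0; 40 0 0 0; 60 0 0 0; 80 0 0 0; 95 0 0 0; 95 0 0 0; 95 0 0 0; 95 0 0 0' - 30; python3 -m jog '0 0 1 0; 0 0 2 0; 0 0 3 0; 0 0 4 0; 0 0 5 0; 0 0 6 0; 0 0 6 0; 0 0 6 0';  python3 -m jog '0 0 1 0; 0 0 2 0; 0 0 3 0; 0 0 4 0; 0 0 5 0; 0 0 6 0; 0 0 6 0; 0 0 6 0'
```

```text
time: 7.35
ee_pos: [0.6108, -0.2741, 0.1853]
tcp_rot: [82.5, 89.9, -24.0]
wrist_force: [1.0, -1.1, -2.1]
opening: 0.0316
time: 8.35
ee_pos: [0.6088, -0.2797, 0.1843]
tcp_rot: [141.0, 90.0, 34.4]
wrist_force: [-0.0, 0.7, -2.5]
opening: 0.0313
time: 9.35
ee_pos: [0.607, -0.2853, 0.1843]
tcp_rot: [-130.1, 90.0, 123.3]
wrist_force: [-0.2, 3.2, -0.8]
opening: 0.0314
```

```bash
python3 -m jog '0 0 1 0; 0 0 2 0; 0 0 3 0; 0 0 4 0; 0 0 5 0; 0 0 6 0; 0 0 6 0; 0 0 6 0'; python3 - <<'E'
from h import *; import pickle
S={"scene":shot("scene")}; pickle.dump(S,open("s2.pkl","wb"))
h=cv2.cvtColor(S["scene"]["im"],cv2.COLOR_BGR2HSV); m=cv2.inRange(h,(5,38,25),(22,255,255)); p=tool()[0]
u,v=proj(S["scene"],p-[0,0,.03]).astype(int); print(u,v)
for r in range(v-18,v+40,4): 
    c=np.flatnonzero(m[r,u-20:u+20])+u-20; print(r,c.min() if len(c) else 0,c.max() if len(c) else 0)
E
```

```text
time: 10.35
ee_pos: [0.6053, -0.2912, 0.1841]
tcp_rot: [-81.8, 90.0, 171.6]
wrist_force: [-1.4, 4.1, -3.4]
opening: 0.0316
211 360
342 0 0
346 0 0
350 0 0
354 0 0
358 215 219
362 209 220
366 210 220
370 211 221
374 212 222
378 213 223
382 213 224
386 214 224
390 0 0
394 0 0
398 0 0
```

```bash
cat > tilt.py <<'E'
from pl import *
def tilt(s,rows,verb=True):
    h=cv2.cvtColor(s["im"],cv2.COLOR_BGR2HSV); m=cv2.inRange(h,(5,38,25),(22,255,255)); p,R,_=tool(); n=R[:,1]; yh=-R[:,2]
    L=[]
    uc=proj(s,p-[0,0,.05])[0]
    for r in rows:
        c=np.flatnonzero(m[r,int(uc)-22:int(uc)+22])+int(uc)-22
        if 8<=len(c)<=14: L.append((r,(c.min()+c.max())/2))
    L=np.array(L); f=np.polyfit(L[:,0],L[:,1],1); r0,r1=L[0,0],L[-1,0]
    A=[onplane(s,np.polyval(f,r),r,p,n) for r in(r0,r1)]; d=A[0]-A[1]; t=(d@yh)/d[2]
    y=lambda z:((A[0]-p)@yh)+t*(z-(A[0][2]-p[2])); print(len(L),"rows",r0,r1,"tilt",round(t,3),"y' off at grasp/butt mm",(1e3*y(.01)).round(1),(1e3*y(-.139)).round(1)); return t
E
python3 -c "
from tilt import *
S=pickle.load(open('s2.pkl','rb')); tilt(S['scene'],range(363,387))"
```

```text
24 rows 363.0 386.0 tilt -0.042 y' off at grasp/butt mm 4.1 10.3
```

```bash
python3 -m jog '0 0 -3 0; 0 0 -6 0; -20 0 -6 0; -40 0 -6 0; -60 0 -6 0; -80 0 -6 0; -95 0 -6 0; -95 0 -6 0' - 50;python3 -m jog '0 0 0 0; 0 0 0 0; 0 0 0 0; 0 0 0 0; 0 0 0 0; 0 0 0 0; 0 0 0 0; 0 0 0 0'; python3 -c "
from tilt import *
s=shot('scene'); p=tool()[0]; a=proj(s,p-[0,0,.03])[1];b=proj(s,p-[0,0,.11])[1]; tilt(s,range(int(a),int(b)))"
```

```text
time: 11.4
ee_pos: [0.6077, -0.2859, 0.2807]
tcp_rot: [72.5, 89.8, -34.1]
wrist_force: [0.4, 0.4, -3.0]
opening: 0.0312
time: 12.4
ee_pos: [0.6071, -0.2854, 0.2793]
tcp_rot: [-74.8, 90.0, 178.6]
wrist_force: [0.4, -0.3, -2.9]
opening: 0.031
33 rows 320.0 352.0 tilt -0.021 y' off at grasp/butt mm 4.1 7.3
```

```bash
python3 -m jog '-20 0 0 0; -40 0 0 0; -60 0 0 0; -60 0 0 0; -60 0 -20 0; -60 0 -50 0; -60 0 -80 0; -60 0 -110 0'; python3 -c "
from h import *
togo((.5013,.2829,.345)); s=shot('scene');t=shot('top'); import pickle; pickle.dump({'scene':s,'top':t},open('s3.pkl','wb'))
cv2.imwrite('pics/t5.png',np.hstack([cv2.resize(s['im'][180:280,310:410],None,fx=4,fy=4,interpolation=2),cv2.resize(t['im'][170:270,190:290],None,fx=4,fy=4,interpolation=2)]))"
```

```text
time: 13.45
ee_pos: [0.6386, -0.178, 0.3382]
tcp_rot: [-99.1, 89.9, 154.3]
wrist_force: [0.3, -0.4, -2.7]
opening: 0.0314
t 13.45 tcp [ 0.6386 -0.178   0.3382] F [ 0.3 -0.4 -2.7] open 0.0314 q6 91.0
shift mm [  -6.3 -262.9 -402.7]
```

View pics/t5.png

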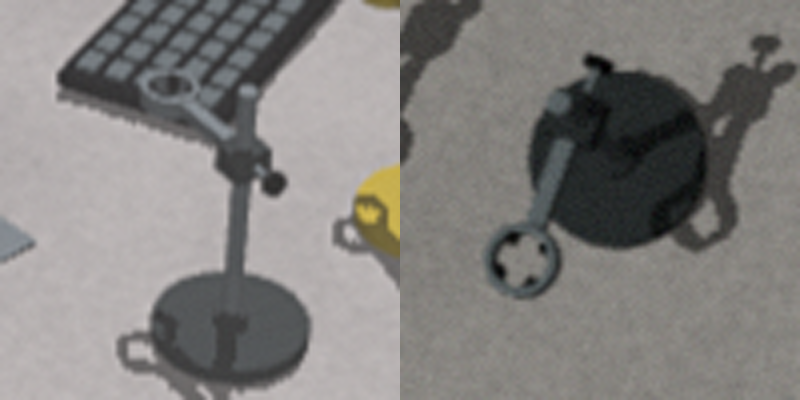

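Scene (352,201) and top (220.5,234.5) are the ring's rim centre, unchanged from before. Carrying the mallet over the ring.

```bash
python3 -m jog '-6 -20 -30 0; -6 -45 -70 0; -6 -75 -115 0; -6 -105 -160 0; -6 -135 -205 0; -6 -165 -250 0; -6 -185 -285 0; -6 -200 -305 0'; python3 -m jog '0 -15 -20 0; 0 -30 -45 0; 0 -45 -70 0; 0 -55 -85 0; 0 -60 -95 0; 0 -63 -98 0; 0 -63 -98 0; 0 -63 -98 0'; python3 -c "
from h import *
togo((.5013,.2829,.310),(.956,-.285))"
```

```text
time: 14.55
ee_pos: [0.5326, 0.1714, 0.3444]
tcp_rot: [-68.3, 90.0, -174.8]
wrist_force: [0.5, 0.0, -2.9]
opening: 0.0311
time: 15.55
ee_pos: [0.5015, 0.2807, 0.3454]
tcp_rot: [86.2, 90.0, -20.4]
wrist_force: [0.2, 0.1, -2.9]
opening: 0.0312
t 15.55 tcp [0.5015 0.2807 0.3454] F [ 0.2  0.1 -2.9] open 0.0312 q6 135.9
shift mm [35.4 -0.8 -2.1]
turn -0.014789033938597913 or 179.9852109660614
```

```bash
python3 -m jog '8 0 0 0; 16 0 -1 0; 24 -1 -2 0; 30 -1 -2 0; 33 -1 -2 0; 33 -1 -2 0; 33 -1 -2 0; 33 -1 -2 0'; python3 - <<'E'
from tilt import *
s=shot('scene');t=shot('top'); pickle.dump({'scene':s,'top':t},open('s4.pkl','wb'))
p,R,_=tool(); print(p); a=proj(s,p-[0,0,.03])[1];b=proj(s,p-[0,0,.12])[1]; tilt(s,range(int(a),int(b)))
for k in(.03,.139): print(proj(s,p-[0,0,k]+.006*np.array([.285,.958,0])),proj(t,p-[0,0,k]+.006*np.array([.285,.958,0])))
cv2.imwrite('pics/t6.png',np.hstack([cv2.resize(s['im'][140:240,300:400],None,fx=4,fy=4,interpolation=2),cv2.resize(t['im'][170:270,180:280],None,fx=4,fy=4,interpolation=2)]))
E
```

```text
time: 16.55
ee_pos: [0.501, 0.2835, 0.3125]
tcp_rot: [134.0, 90.0, 27.4]
wrist_force: [0.1, 0.1, -2.4]
opening: 0.0311
[0.50095882 0.28347425 0.3124291 ]
33 rows 151.0 183.0 tilt -0.008 y' off at grasp/butt mm 4.1 5.2
[353.87731166 151.05233879] [202.44351039 225.78941877]
[351.73646543 190.71349318] [216.20048598 232.71248541]
```

View pics/t6.png

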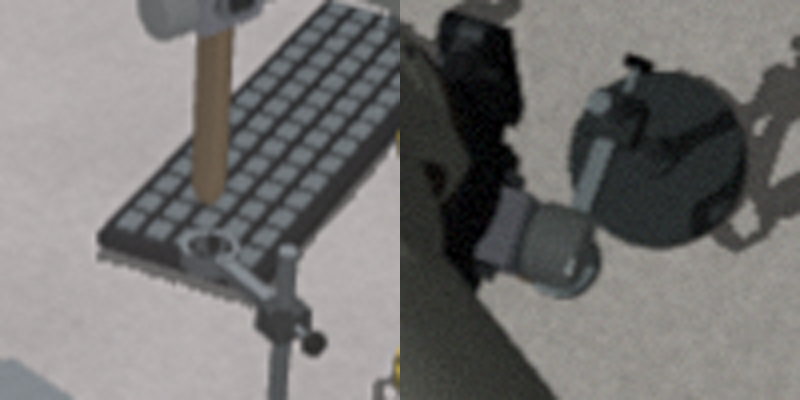

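```bash
python3 - <<'E'
from tilt import *
S0=pickle.load(open('s0.pkl','rb')); t=S0['top']; s=S0['scene']
g=cv2.GaussianBlur(t['im'],(3,3),0).astype(int)
# ring+arm steel: bluish (B-R) vs. warm bench
d=g[...,0]-g[...,2]; c=np.array([220.5,234.5]); E=[];I=[]
from scipy.ndimage import map_coordinates
for a in np.arange(0,360,6):
    if 250<=a<=330: continue   # arm direction (up-right)
    v=np.array([np.cos(np.radians(a)),np.sin(np.radians(a))]); r=np.arange(5,14,.1)
    pr=map_coordinates(d.astype(float),[c[1]+r*v[1],c[0]+r*v[0]],order=1)
    on=np.flatnonzero(pr>2)
    if len(on): E.append(c+v*r[on[-1]])
e=cv2.fitEllipse(np.float32(E)); print("outer ellipse",e,len(E))
for z in(.136,.143,.15,.16): print(z,onz(t,*e[0],z).round(4),onz(t,220.5,234.5,z).round(4),"scene",onz(s,352.3,201.1,z).round(4))
print("post top view",onz(t,229.8,195.2,.184),"scene",onz(s,371.8,202,.184))
E
```

```text
outer ellipse ((219.80726623535156, 234.5706787109375), (18.009916305541992, 18.330867767333984), 72.0899429321289) 46
0.136 [0.503  0.2901 0.136 ] [0.5032 0.2887 0.136 ] scene [0.499  0.2999 0.136 ]
0.143 [0.5023 0.2886 0.143 ] [0.5024 0.2873 0.143 ] scene [0.5047 0.2912 0.143 ]
0.15 [0.5016 0.2872 0.15  ] [0.5017 0.2858 0.15  ] scene [0.5104 0.2824 0.15  ]
0.16 [0.5005 0.2851 0.16  ] [0.5007 0.2837 0.16  ] scene [0.5185 0.2699 0.16  ]
post top view [0.57290104 0.26272029 0.184     ] scene [0.57573996 0.26501266 0.184     ]
```

```bash
python3 -m jog '0 0.5 -3 0; 4 0.5 -3 0; 8 0.5 -3 0; 12 0.5 -3 0; 16 0.5 -3 0; 20 0.5 -3 0; 23 0.5 -3 0; 23 0.5 -3 0'; python3 - <<'E'
from tilt import *
s=shot('scene'); p,R,o=tool(); print(p,o["wrist_force"]); a=proj(s,p-[0,0,.03])[1];b=proj(s,p-[0,0,.12])[1]; tilt(s,range(int(a),int(b)))
cv2.imwrite('pics/t7.png',cv2.resize(s['im'][160:240,310:410],None,fx=8,fy=7,interpolation=2))
E
```

```text
time: 17.65
ee_pos: [0.5022, 0.2862, 0.289]
tcp_rot: [-46.0, 90.0, -152.6]
wrist_force: [-0.4, -0.9, -3.1]
opening: 0.0309
[0.50220461 0.28619298 0.28926526] [ 0.34750651  0.63065072 -3.20075034]
32 rows 160.0 191.0 tilt -0.002 y' off at grasp/butt mm 4.5 4.8
```

View pics/t7.png

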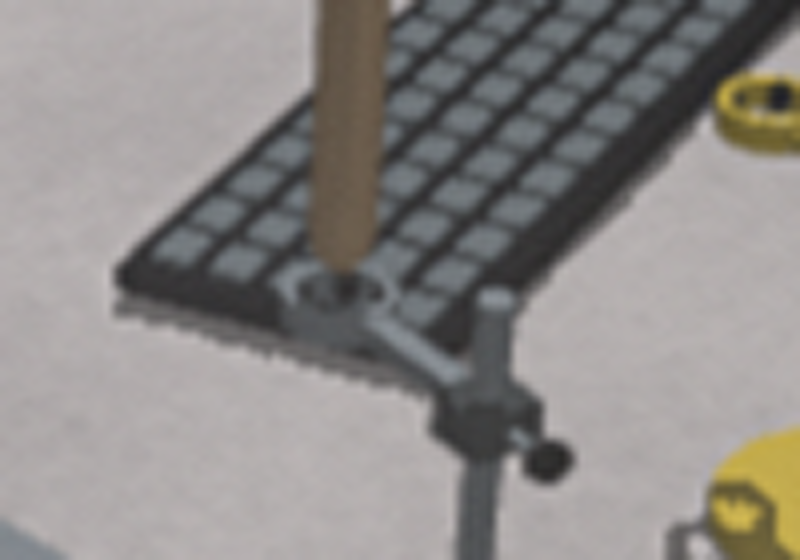

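The tip is centred over the bore (handle at 343 px, hole about 305–385). Continuing down slowly while watching the force.

```bash
python3 -m jog '2 0 0 0; 4 0 0 0; 6 0 0 0; 8 0 0 0; 10 0 0 0; 12 0 0 0; 13 0 0 0; 13 0 0 0';python3 -m jog '1 0 0 0; 2 0 0 0; 3 0 0 0; 4 0 0 0; 5 0 0 0; 6 0 0 0; 6 0 0 0; 6 0 0 0'
```

```text
time: 18.7
ee_pos: [0.5026, 0.2859, 0.2764]
tcp_rot: [80.3, 89.9, -26.3]
wrist_force: [1.8, -2.9, 2.7]
opening: 0.0311
time: 19.7
ee_pos: [0.5025, 0.2861, 0.2705]
tcp_rot: [90.3, 90.0, -16.3]
wrist_force: [3.4, -4.1, 3.7]
opening: 0.031
```

```bash
python3 -m jog '0 0.5 0.3 0; 0 1 0.7 0; 0 1.4 1 0; 0 1.4 1 0; 0 1.4 1 0; 0 1.4 1 0; 0 1.4 1 0; 0 1.4 1 0'
```

```text
time: 20.7
ee_pos: [0.5032, 0.2849, 0.2703]
tcp_rot: [-90.8, 90.0, 162.7]
wrist_force: [-1.0, -0.7, 5.1]
opening: 0.0312
```

Lateral force fell from 5.3 N to 1.2 N, so it is centred. Going on down in small steps.

```bash
python3 -m jog '1 -0.2 0 0; 2 -0.2 0 0; 3 -0.2 0 0; 4 -0.2 0 0; 5 -0.2 0 0; 6 -0.2 0 0; 7 -0.2 0 0; 8 -0.2 0 0'; python3 -m jog '1 0 0 0; 2 0 0 0; 3 0 0 0; 4 0 0 0; 5 0 0 0; 6 0 0 0; 7 0 0 0; 8 0 0 0'
```

```text
time: 21.7
ee_pos: [0.5038, 0.2845, 0.2624]
tcp_rot: [81.3, 89.9, -25.3]
wrist_force: [4.2, -4.3, 3.6]
opening: 0.0313
time: 22.7
ee_pos: [0.5038, 0.2846, 0.2548]
tcp_rot: [100.7, 89.9, -5.9]
wrist_force: [3.4, -3.2, 7.6]
opening: 0.0311
```

```bash
python3 -m jog '0 0.6 0.3 0; 0 1.2 0.7 0; 0 1.2 0.7 0; 0 1.2 0.7 0; 0 1.2 0.7 0; 0 1.2 0.7 0; 0 1.2 0.7 0; 0 1.2 0.7 0'; python3 -m jog '1 0 0 0; 2 0 0 0; 3 0 0 0; 4 0 0 0; 5 0 0 0; 6 0 0 0; 7 0 0 0; 8 0 0 0'; python3 -c "
from tilt import *
s=shot('scene'); p,R,o=tool(); print(p,o['wrist_force'],o['torque']); a=proj(s,p-[0,0,.03])[1];b=proj(s,p-[0,0,.09])[1]; tilt(s,range(int(a),int(b)))"
```

```text
time: 23.7
ee_pos: [0.5042, 0.284, 0.2545]
tcp_rot: [144.7, 90.0, 38.1]
wrist_force: [1.4, -1.6, 5.1]
opening: 0.0313
time: 24.7
ee_pos: [0.5044, 0.284, 0.247]
tcp_rot: [135.6, 89.9, 29.0]
wrist_force: [1.7, -2.4, 8.0]
opening: 0.0309
[0.50434045 0.28397776 0.24679977] [ 1.75582307 -1.64818036  7.39021984] [-0.4884514  -0.55803527 -0.01023586]
21 rows 176.0 196.0 tilt -0.001 y' off at grasp/butt mm 3.9 4.0
```

```bash
python3 -m jog '2 0.4 0.3 0; 4 0.4 0.3 0; 6 0.4 0.3 0; 8 0.4 0.3 0; 10 0.4 0.3 0; 12 0.4 0.3 0; 14 0.4 0.3 0; 16 0.4 0.3 0'; python3 -m jog '2 0 0 0; 4 0 0 0; 6 0 0 0; 8 0 0 0; 10 0 0 0; 12 0 0 0; 14 0 0 0; 16 0 0 0'
```

```text
time: 25.75
ee_pos: [0.5045, 0.2838, 0.231]
tcp_rot: [157.6, 89.9, 51.0]
wrist_force: [1.6, -0.9, 8.6]
opening: 0.031
time: 26.75
ee_pos: [0.5045, 0.284, 0.215]
tcp_rot: [165.3, 89.9, 58.7]
wrist_force: [0.4, -1.2, 8.2]
opening: 0.031
```

```bash
python3 -m jog '2 0 0 0; 4 0 0 0; 6 0 0 0; 8 0 0 0; 10 0 0 0; 12 0 0 0; 14 0 0 0; 16 0 0 0'; python3 -m jog '2 0 0 0; 4 0 0 0; 6 0 0 0; 8 0 0 0; 10 0 0 0; 12 0 0 0; 14 0 0 0; 16 0 0 0'; python3 - <<'E'
from tilt import *
s=shot('scene'); p,R,o=tool(); print(p,o["wrist_force"])
cv2.imwrite('pics/t8.png',cv2.resize(s['im'][140:240,300:400],None,fx=6,fy=6,interpolation=2))
E
```

```text
time: 27.75
ee_pos: [0.5044, 0.284, 0.199]
tcp_rot: [168.8, 89.9, 62.2]
wrist_force: [0.3, -0.0, 8.6]
opening: 0.0316
time: 28.75
ee_pos: [0.5044, 0.2841, 0.183]
tcp_rot: [173.7, 89.9, 67.1]
wrist_force: [-0.1, 0.7, 9.2]
opening: 0.0314
[0.50437844 0.28413592 0.18272099] [0.80324142 1.04443136 6.42923041]
```

View pics/t8.png

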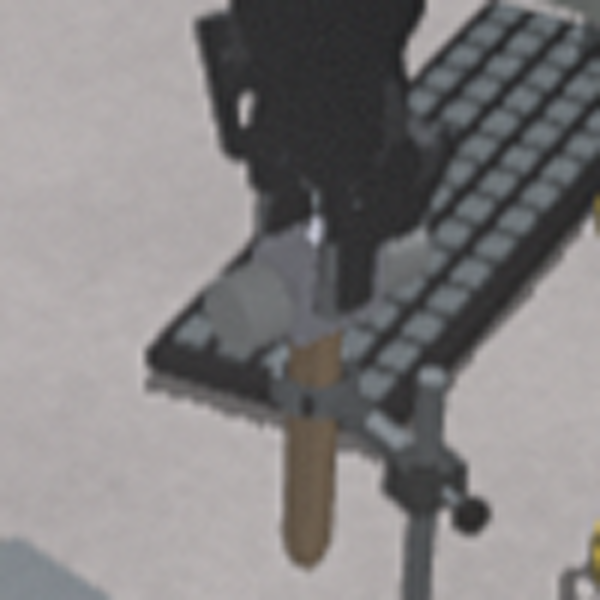

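```bash
python3 -m jog '2 0 0 0; 4 0 0 0; 6 0 0 0; 8 0 0 0; 10 0 0 0; 12 0 0 0; 13 0 0 0; 14 0 0 0' - 35; python3 -m jog '1 0 0 0; 2 0 0 0; 3 0 0 0; 4 0 0 0; 5 0 0 0; 5.5 0 0 0; 6 0 0 0; 6.5 0 0 0'
```

```text
time: 29.8
ee_pos: [0.5044, 0.2843, 0.169]
tcp_rot: [177.1, 89.9, 70.5]
wrist_force: [-0.2, 0.4, 8.4]
opening: 0.0312
time: 30.8
ee_pos: [0.5043, 0.2843, 0.1625]
tcp_rot: [-177.2, 89.9, 76.3]
wrist_force: [-0.6, 1.7, 7.6]
opening: 0.031
```

```bash
python3 -m jog '0.5 0 0 0; 1 0 0 0; 1.5 0 0 0; 2 0 0 0; 2.5 0 0 0; 3 0 0 0; 3.5 0 0 0; 4 0 0 0'; python3 -m jog '0.3 0 0 0; 0.6 0 0 0; 0.9 0 0 0; 1.2 0 0 0; 1.5 0 0 0; 1.8 0 0 0; 2.1 0 0 0; 2.4 0 0 0'
```

```text
time: 31.8
ee_pos: [0.5043, 0.2844, 0.1584]
tcp_rot: [-173.8, 89.9, 79.7]
wrist_force: [-0.2, 2.0, 8.1]
opening: 0.031
time: 32.8
ee_pos: [0.5043, 0.2844, 0.1561]
tcp_rot: [-174.9, 89.9, 78.6]
wrist_force: [-0.6, 2.5, 8.7]
opening: 0.0311
```

```bash
for i in 1; do python3 -m jog '0.2 0 0 0; 0.4 0 0 0; 0.6 0 0 0; 0.8 0 0 0; 1.0 0 0 0; 1.2 0 0 0; 1.4 0 0 0; 1.6 0 0 0'; done
```

```text
time: 33.8
ee_pos: [0.5043, 0.2845, 0.1548]
tcp_rot: [179.2, 89.9, 72.6]
wrist_force: [-1.1, 2.4, 10.7]
opening: 0.0311
```

```bash
python3 -m jog '0.2 0 0 0; 0.4 0 0 0; 0.6 0 0 0; 0.8 0 0 0; 1.0 0 0 0; 1.2 0 0 0; 1.4 0 0 0; 1.6 0 0 0'
```

```text
time: 34.8
ee_pos: [0.5044, 0.2845, 0.1542]
tcp_rot: [167.3, 89.8, 60.7]
wrist_force: [-3.4, 1.0, 16.4]
opening: 0.0309
```

```bash
python3 -m jog '0 0 0 0; 0 0 0 0; 0 0 0 0; 0 0 0 0; 0.2 0 0 0; 0.4 0 0 0; 0.4 0 0 0; 0.4 0 0 0'; python3 - <<'E'
from tilt import *
s=shot('scene'); p,R,o=tool(); print(p,o["wrist_force"],o["torque"])
cv2.imwrite('pics/t9.png',cv2.resize(s['im'][160:240,310:390],None,fx=7,fy=7,interpolation=2))
E
```

```text
time: 35.8
ee_pos: [0.5044, 0.2846, 0.154]
tcp_rot: [165.0, 89.8, 58.5]
wrist_force: [-2.5, 1.2, 17.1]
opening: 0.0309
[0.50442745 0.28458056 0.15404883] [-2.74198786  0.02897868 17.54940262] [ 0.12586918  0.60061206 -0.04061289]
```

View pics/t9.png

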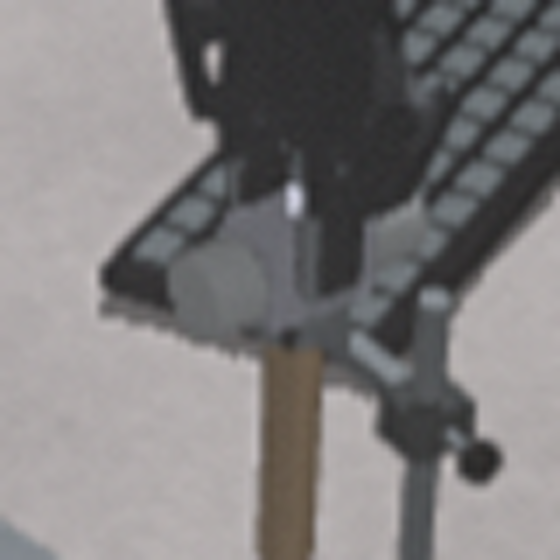

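The head is seated: force rose from about 9 to 17 N while the TCP stalled at 0.154, and the picture shows the head on the rim. Releasing and withdrawing straight up.

```bash
python3 -m jog '0 0 0 0; 0 0 0 0; 0 0 0 0; 0 0 0 0; 0 0 0 0; 0 0 0 0; 0 0 0 0; 0 0 0 0' 0.65 && python3 -m jog '-5 0 0 0; -10 0 0 0; -20 0 0 0; -35 0 0 0; -55 0 0 0; -80 0 0 0; -105 0 0 0; -130 0 0 0' && python3 -m jog '0 0 20 0; 0 0 50 0; 0 0 90 0; 0 0 130 0; 0 0 160 0; 0 0 180 0; 0 0 180 0; 0 0 180 0'; python3 - <<'E'
from tilt import *
s=shot('scene');t=shot('top'); p,R,o=tool(); print(p,o["wrist_force"])
h=cv2.cvtColor(s["im"],cv2.COLOR_BGR2HSV); m=cv2.inRange(h,(5,38,25),(22,255,255)); 
L=[(r,np.flatnonzero(m[r,335:370])+335) for r in range(212,255)]; L=[(r,(c.min()+c.max())/2,len(c)) for r,c in L if len(c)>7]; L=np.array(L);print(L[0],L[-1])
f=np.polyfit(L[:,0],L[:,1],1); c=np.array([.504,.2886,0])
for r in(L[0,0],L[-1,0]): print(r,np.polyval(f,r))
print("vertical ref", [proj(s,c+[0,0,z]).round(1) for z in(.145,.12,.05,.015)])
cv2.imwrite('pics/t10.png',np.hstack([cv2.resize(i,(400,400),interpolation=2) for i in(s['im'][170:270,300:400],t['im'][170:270,180:280])]))
E
```

```text
time: 36.85
ee_pos: [0.5043, 0.2835, 0.1518]
tcp_rot: [-155.1, 90.0, 98.3]
wrist_force: [0.6, -0.8, 0.5]
opening: 0.0554
time: 37.85
ee_pos: [0.5043, 0.2835, 0.2838]
tcp_rot: [136.4, 89.9, 29.8]
wrist_force: [0.5, 0.6, -0.1]
opening: 0.0554
time: 38.85
ee_pos: [0.4533, 0.1114, 0.2819]
tcp_rot: [162.9, 90.0, 56.3]
wrist_force: [0.1, 0.5, -0.6]
opening: 0.0557
[0.45324425 0.11163916 0.28164684] [-0.62661384 -0.20534277  0.27680601]
[212.  351.5   8. ] [238.  350.5   8. ]
212.0 351.7525684931505
238.0 350.5579337899542
vertical ref [array([351.5, 200.8]), array([351.1, 209.2]), array([349.8, 231.9]), array([349.2, 242.8])]
```

The picture limit is reached, so the seating check is numeric: brown pixels above the ring (there should be none) and the butt height.

```bash
python3 - <<'E'
from tilt import *
s=shot('scene');t=shot('top')
h=cv2.cvtColor(s["im"],cv2.COLOR_BGR2HSV); m=cv2.inRange(h,(5,38,25),(22,255,255))
for r in list(range(196,214,2))+list(range(236,246)): print(r,(np.flatnonzero(m[r,338:366])+338).tolist())
c=np.array([.504,.2886,0]); print([ (z,proj(s,c+[0,0,z]).round(1)[1]) for z in(.008,.013,.018,.025)])
# head top face: lavender mask, triangulate centroid -> height rim+34 mm
for n,k,b in(("scene",s,(325,165,385,215)),("top",t,(190,205,245,270))):
    x0,y0,x1,y1=b; i=k["im"][y0:y1,x0:x1].astype(int); q=(i[...,0]-i[...,1]>7)&(i.min(2)>100); 
    yy,xx=np.nonzero(q); print(n,len(xx),xx.mean()+x0,yy.mean()+y0) if len(xx) else print(n,0)
S0=pickle.load(open('s0.pkl','rb'))
E
```

```text
196 []
198 []
200 []
202 []
204 []
206 []
208 []
210 [348, 349, 350, 351, 352, 353, 354, 355]
212 [348, 349, 350, 351, 352, 353, 354, 355]
236 [347, 348, 349, 350, 351, 352, 353, 354]
237 [347, 348, 349, 350, 351, 352, 353, 354]
238 [347, 348, 349, 350, 351, 352, 353, 354]
239 [347, 348, 349, 350, 351, 352, 353, 354]
240 [348, 349, 350, 351, 352, 353]
241 [348, 349, 350, 351, 352, 353]
242 [349, 350, 351, 352]
243 [350, 351]
244 []
245 []
[(0.008, np.float64(244.9)), (0.013, np.float64(243.4)), (0.018, np.float64(241.8)), (0.025, np.float64(239.7))]
scene 163 352.7239263803681 190.63803680981596
top 71 208.3943661971831 232.7605633802817
```

```bash
python3 -c "
from h import *
print(status.get_obs()['wrist_force']); print(bot.job_done())"
```

```text
[ 0.54230219 -0.15906383  0.24894113]
the job is handed in; nothing more can be done
None
```

I took the mallet out of the pot, trimmed its lean in the grip against the pot's rim, and pushed it handle first through the larger grey holder's ring. I then let go, drew the gripper back and handed the job in with the clock at about 39 s of the 72 s allowed.

- **Push:** it took a steady vertical force of about 8–9 N. This rose to about 17 N, with the tool stalled at 154 mm, as the head came to rest.
- **After release:** no handle shows between head and ring, the handle's end is about 13–15 mm above the bench, and the handle is upright to about 0.02 rad. The gripper's force reading is near zero.
- **Not seen directly:** I had used up the 12 pictures, so this last check came from colour-mask numbers, not a view. I did not check that the other things on the bench are exactly where they were, though none of my moves went near them.
- **Disagreements:** the two cameras differed by about 2–3 mm. I settled the centring from the side force in the ring, which came down from about 5 N to 1–2 N. A first two-camera fit of the handle's axis came out wrong (29°, then 9° lean), and I dropped it for a fit in the plane of the grip.

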